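# Seat the squat reagent jar in the V guide of the jar reader

### The job

Push the short, wide brown jar along the bench into the open V guide of the jar reader until it sits fully home, touching both rails. Keep it standing upright on the bench all the way, do not lift it, and leave the two tall slim jars where they stand.

Things in the scene. Friction and masses are not known exactly. Their poses are not given: they have to be found in the camera images.
- squat_jar_center (a point): The jar to push: short, wide, brown glass, black cap, paper label, 62 mm diameter, 78 mm tall, about 0.26 kg, loose on the bench before the open side of the V guide, off to its left or right; straight from it to the seat the way is clear. Point: on its axis half-way up (39 mm above the bench); z is its axis.
- guide_seat (a point): V guide fixed to the bench, open to this frame's -x, no floor: two steel rails 30 mm high, 6 thick, 130 long, at 45 degrees either side of its x axis. Point: on the bench, where the squat jar's axis stands when it touches both rails, 44 mm before the inner corner. Free rail ends at x -48, y +-92 mm. Low flanges outside; behind, a reader head on a post, x 67 to 123 mm, 94 mm high.
- slim_jar_center (a point): A tall slim jar, to be left alone: same brown glass, black cap and label, 44 mm in diameter, 112 mm tall, loose, standing in front of the V on the other side from the squat jar, 130 mm or more from it. The point is on its axis half-way up (56 mm above the bench); z is its axis.
- slim_jar2_center (a point): A second tall slim jar, the same as the first, to be left alone: it stands beside the V guide, 160 to 210 mm to the left or right of the seat. The point is on its axis half-way up (56 mm above the bench); z is its axis.
Not all that is in view belongs to the job. Leave any green or red look-alike of the part that bears squat_jar_center alone.

How it is judged:
By the outcome, as a careful person would: the job done as asked, in the order asked, and still so for the second after the job is handed in, with the robot touching nothing.
It also fails if it takes over 32 s, if anything falls off the work surface, if the arm or the gripper's body presses on something with over 40 N, if the wrist force passes 120 N, or if a joint passes its speed limit or range.

### The arm

A 7-joint arm with a two-finger parallel gripper is mounted at the origin on the work surface. World frame = base frame: x ahead of the robot, y to its left, z up, the work surface at z = 0. Lengths are in mm, angles in degrees, forces in N, time in s.
With the tool pointing down it reaches from about 400 to 850 mm from the base axis. Payload 4.4 kg.
Tool frame: the origin (TCP) lies at the very end of the fingers, on their centre line; the grasp point (between the pads) lies 19 mm behind it (env.pinch_z is the distance from the TCP to the grasp point, in mm); y points along the fingers, x is the direction in which the jaws open and shut, and the axes are right-handed (so a half turn about y gives the same grasp; the last joint's range is limited). The gripper opens to 94 mm and grips with 3 to 60 N. Pads are 16 mm wide; open, the fingers measure 119 mm over their backs; the gripper's body (75 mm by 177 mm) begins 78 mm behind the grasp point.
Start: joints at [-75.275, 36.005, 2.206, 86.941, -1.547, 57.084, -1.146], TCP at [206.171, 616.451, 205.478] pointing down, gripper open.
Joint ranges: [-175.42, 175.42], [-21.48, 121.26], [-71.46, 75.88], [10.55, 141.38], [-63.04, 243.04], [13.31, 113.54], [-168.57, 168.57]. Speed limits (degrees/s): [147.25, 147.25, 180, 180, 180, 180, 180].

### API

Orientations are given as a 3x3 rotation matrix whose columns are the frame's x, y, z axes.
In Python, from cell import env gives the robot as it stands. The module is installed in compiled form; this text tells all that it offers.
- The arm moves only by the tool play_rows, never from a script. Its argument "motion" is a list of rows, each an object of numbers: "tx", "ty", "tz": the shift along the tool's x, y, z in mm; "wx", "wy", "wz": the turn, a rotation vector about the tool's x, y, z in degrees; "gripper": the opening, from 0 (shut) to 1 (fully open). In form: [{"tx": .., "ty": .., "tz": .., "wx": .., "wy": .., "wz": .., "gripper": ..}, ...]. A call has 1 to 12 rows; each row is the pose to reach, as a shift and turn from the pose measured when the call began, along the tool's axes at that moment; what a row does not reach only later rows make up. A row lasts 1/10 s, in which the tool goes at most 50 mm and 8.59 degrees, less where a joint would pass 70% of its speed; a pose out of reach is approached as far as the arm can. A call with a gripper value outside its range is refused whole. The fingers move at their own pace and stop on an object; the grip force is fixed at half the most. Time passes only in rows, so rows that repeat a pose let the fingers close. It gives the time, the measured TCP pose, the force and the opening at its end, in the units of the state.
- env.observe(): the state, without advancing time (a new reading comes with each control period).
- env.grab_frame(name): name is "scene" or "side" or "wrist"; returns (picture, depth): 400x640x3 uint8, red, green, blue; 400x640 float32, mm along the optical axis (not along the pixel's ray), 0 where there is no reading.
- env.camera_params(name): a dict with "intrinsics" (3x3 intrinsics, pixels), "distortion" ([k1, k2, p1, p2, k3] as OpenCV has them; the pictures are not rectified), "rvec" (rotation vector, rad) and "tvec" (3), from world to camera coordinates, as OpenCV has them. Camera axes: x right, y down, z forward; pixel columns grow to the right and rows downward; lengths in mm; the calibration is good to about 2 mm. A picture is of the moment at which its call begins: read the wrist's pose just before it. camera_params takes no time and is no camera call; for the wrist camera it gives the pose at the moment of the call.
- env.job_done(): hands the job in, once; it reports no verdict.
The state is a dict: "time": time; "q": joint angles; "qvel": joint speeds; "joint_efforts": joint torques, N m; "ee_pos": TCP position; "tcp_rot": TCP orientation; "contact_force": force on the tool from outside, world axes, zero at the start; "wrist_torque": the same for the moment, N m; "gripper_width": finger opening in mm.
Only numpy, scipy, OpenCV 4.12 (cv2) and the standard library are available. Lean on these libraries where they do the work, as an engineer would, in place of code of your own. Each camera call takes 0.05 s, during which the arm holds its last target.

## Working session

There is one attempt and no reset: what is moved stays moved. The work goes in short steps, Python scripts to look and compute and a tool call to move; the robot and the scene stay as the last step left them, time stands still between calls to the robot, and variables do not carry over. Pictures are saved under pics/ and viewed, and the job is handed in when it is done.

Besides the shell and the picture viewer there is one more tool, called after "Request:" as name(argument=value, ...) on one line, values as JSON. play_rows: Moves the arm, as the interface text tells. Its arguments: {"type":"object","properties":{"motion":{"type":"array"}},"required":["motion"]}

```bash
mkdir -p pics; cat > h.py <<'E'
import numpy as np, cv2
from cell import env
def grab(n,tag):
    p=env.camera_params(n); im,d=env.grab_frame(n)
    cv2.imwrite(f'pics/{tag}.png',im[:,:,::-1]); np.savez(f'{tag}.npz',im=im,d=d,K=p['intrinsics'],D=p['distortion'],r=p['rvec'],t=p['tvec'])
def load(tag):
    return np.load(f'{tag}.npz')
def ray(f,u,v):
    n=cv2.undistortPoints(np.array([[[u,v]]],float),f['K'],f['D'])[0,0]
    R=cv2.Rodrigues(f['r'])[0]; t=np.array(f['t']).reshape(3)
    return -R.T@t, R.T@np.array([n[0],n[1],1])
def atz(f,u,v,z):
    o,d=ray(f,u,v); return o+d*(z-o[2])/d[2]
def bydepth(f,u,v):
    o,d=ray(f,u,v); return o+d*f['d'][int(v),int(u)]
def proj(f,P):
    return cv2.projectPoints(np.array(P,float).reshape(-1,1,3),f['r'],f['t'],f['K'],f['D'])[0][:,0]
E
python3 - <<'E'
from h import *
s=env.observe();print(s)
grab('scene','s0');grab('side','d0')
E
```

```text
{'time': 0.0, 'q': array([-75.27562906,  36.05809754,   2.20430181,  86.99600251,
        -1.54808347,  57.08375073,  -1.14690433]), 'qvel': array([ 0.07089993,  0.06432575, -0.13897428,  0.05452327,  0.00853941,
       -0.01256131, -0.07559006]), 'joint_efforts': array([ 2.70233213e-04, -5.49718273e+01,  1.14368934e+00, -1.86634862e+01,
       -5.19986905e-02,  2.36310106e-02,  1.44603464e-04]), 'ee_pos': array([205.95961392, 615.79821376, 204.5639262 ]), 'tcp_rot': array([[ 3.17261498e-01, -5.73958108e-04, -9.48337921e-01],
       [ 9.48336218e-01, -1.79773491e-03,  3.17262016e-01],
       [-1.88695529e-03, -9.99998219e-01, -2.60468087e-05]]), 'contact_force': array([-0.42157255,  0.34547451, -0.39752004]), 'wrist_torque': array([ 0.00847175, -0.0077857 , -0.00772936]), 'gripper_width': 93.9064783948834}
```

View pics/s0.png

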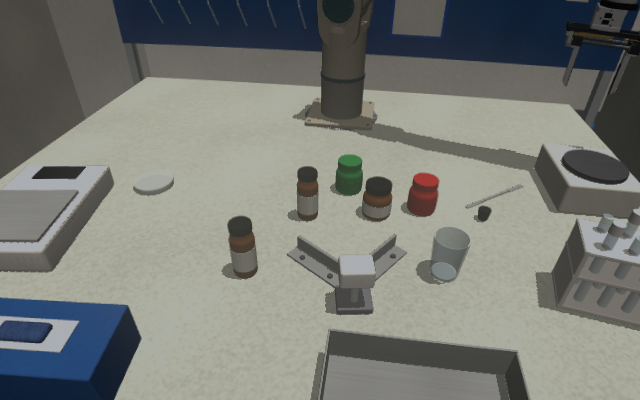

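View pics/d0.png

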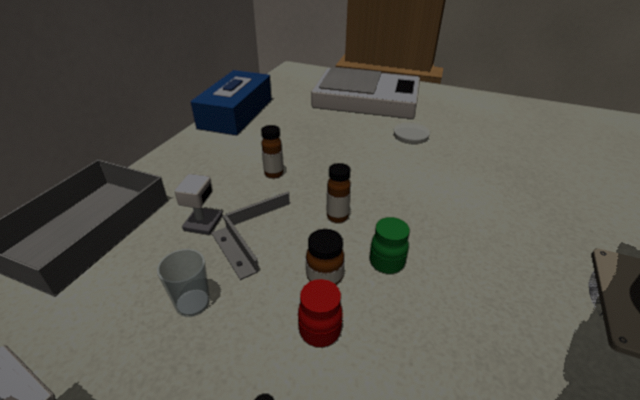

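```bash
python3 - <<'E'
from h import *
a=load('s0')['im'][:,:,::-1][140:315,220:480]; b=load('d0')['im'][:,:,::-1][110:350,150:420]
cv2.imwrite('pics/c0.png',cv2.resize(a,None,fx=3,fy=3,interpolation=cv2.INTER_CUBIC)); 
cv2.imwrite('pics/c1.png',cv2.resize(b,None,fx=2.4,fy=2.4,interpolation=cv2.INTER_CUBIC))
for t in('s0','d0'):
    f=load(t);print(t,np.round(ray(f,320,200)[0]))
E
```

```text
s0 [1243.  106.  536.]
d0 [363. 531. 486.]
```

View pics/c0.png

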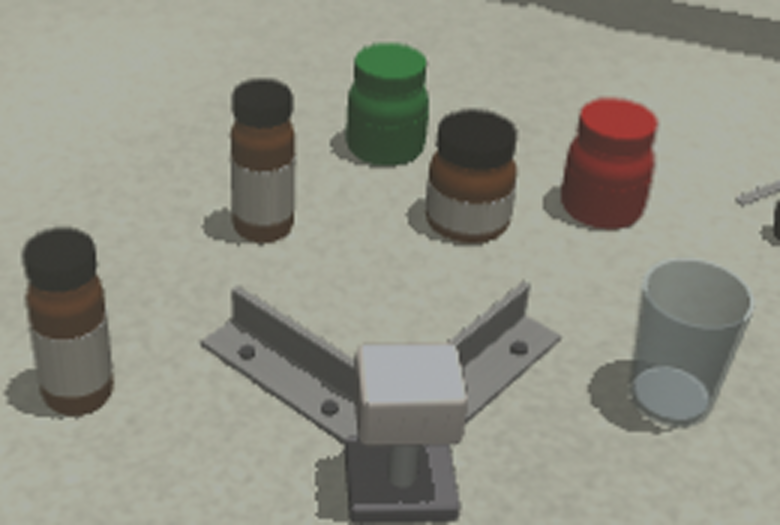

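View pics/c1.png

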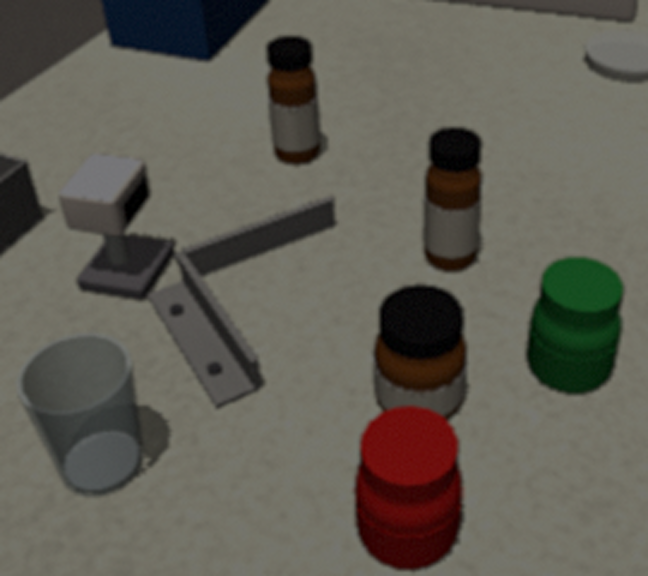

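```bash
cat >> h.py <<'E'
def cloud(f,mask=None):
    d=f['d']; v,u=np.nonzero(d>0)
    n=cv2.undistortPoints(np.stack([u,v],1).astype(float).reshape(-1,1,2),f['K'],f['D'])[:,0]
    R=cv2.Rodrigues(f['r'])[0]; t=np.array(f['t']).reshape(3)
    P=(np.c_[n,np.ones(len(n))]*d[v,u][:,None]-t)@R
    return P,u,v
E
python3 - <<'E'
from h import *
s=load('s0');d=load('d0')
print('squat cap', atz(s,379,182.7,78), atz(d,325.4,239.2,78))
print('slim1 cap', atz(s,220+263/3,140+90/3,112), atz(d,150+455/2.4,110+143/2.4,112))
print('slim2 cap', atz(s,220+60/3,140+243/3,112), atz(d,150+290/2.4,110+48/2.4,112))
print('green', atz(s,220+391/3,140+60/3,78), atz(d,150+582/2.4,110+283/2.4,78))
print('red', atz(s,220+619/3,140+118/3,78), atz(d,150+410/2.4,110+443/2.4,78))
print('railL', atz(s,298.7,236.3,30), atz(d,289.2,192.9,30))
print('railR', atz(s,396,234.3,30), atz(d,150+262/2.4,110+365/2.4,30))
print('corner', atz(d,225,216,30))
for n,f in(('s',s),('d',d)):
    P,u,v=cloud(f)
    im=np.full((600,600,3),255,np.uint8)
    c=(atz(s,379,182.7,78)[:2])
    k=(abs(P[:,0]-c[0]-60)<200)&(abs(P[:,1]-c[1])<200)&(P[:,2]>12)
    print(n,k.sum(), 'bench z',np.median(P[(abs(P[:,0]-c[0]-60)<200)&(abs(P[:,1]-c[1])<200)][:,2]))
    Q=P[k]
    for (x,y,z) in Q:
        r=int(300-(x-c[0]-60)*1.5); q=int(300-(y-c[1])*1.5)
        col=(0,0,255) if z<35 else ((0,160,0) if z<85 else (255,0,0))
        im[max(r,0)%600,q%600]=col
    cv2.imwrite(f'pics/top_{n}.png',im)
E
```

```text
squat cap [516.4285614  129.58604856  78.        ] [515.03557972 127.79239376  78.        ]
slim1 cap [546.10106132 -15.27672309 112.        ] [544.75038431 -12.36500294 112.        ]
slim2 cap [727.40738907 -99.36251306 112.        ] [724.12473103 -94.82843365 112.        ]
green [431.33562468  62.69763077  78.        ] [426.95105491  62.66491401  78.        ]
red [486.73387969 228.64595918  78.        ] [481.77760319 227.47901253  78.        ]
railL [655.74289573 -14.57070491  30.        ] [647.00725144 -14.07664554  30.        ]
railR [620.76207057 169.87362886  30.        ] [610.39945002 170.08106751  30.        ]
corner [723.13226891  94.57766169  30.        ]
s 6745 bench z 0.9480584509687838
d 11823 bench z -0.17636336813657752
```

```bash
python3 - <<'E'
import cv2,numpy as np
a=cv2.imread('pics/top_s.png');b=cv2.imread('pics/top_d.png')
cv2.imwrite('pics/top.png',cv2.resize(np.hstack([a,b]),(800,400),interpolation=cv2.INTER_AREA))
E
```

```text
(no output)
```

View pics/top.png

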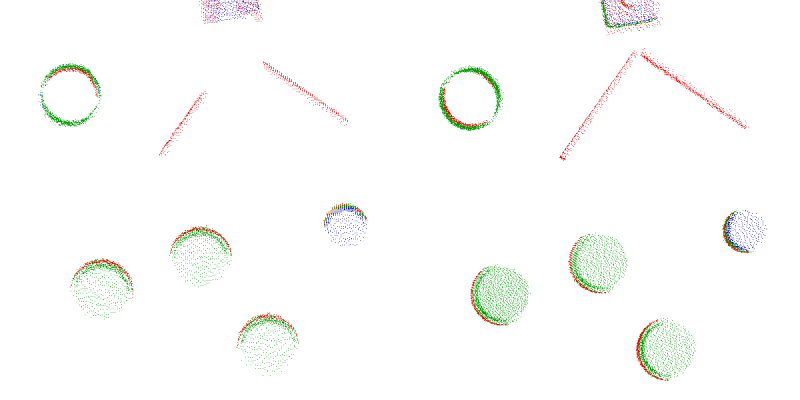

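```bash
cat > fit.py <<'E'
from h import *
from scipy.optimize import least_squares
def fit_guide(P):
    k=(P[:,2]>12)&(P[:,2]<33)&(P[:,0]>590)&(P[:,0]<735)&(P[:,1]>-25)&(P[:,1]<180)&~((P[:,0]>712)&(P[:,1]<75)|(P[:,0]>730))
    Q=P[k]
    def loc(p,Q):
        c,s_=np.cos(p[2]),np.sin(p[2]); D=Q[:,:2]-p[:2]
        return D@np.array([c,s_]),D@np.array([-s_,c])
    def res(p):
        X,Y=loc(p,Q); q=(X-44+abs(Y))/np.sqrt(2) # 0 inner face, 6 outer
        return np.where(q<0,q,np.where(q>6,q-6,0))+0.02*(q-3)
    best=None
    for th in(-10,0,10,20):
        r=least_squares(res,[660,85,np.radians(th)],loss='soft_l1')
        if best is None or r.cost<best.cost: best=r
    p=best.x; X,Y=loc(p,Q); 
    print('guide seat',p[:2].round(1),'deg',np.degrees(p[2]).round(2),'n',len(Q),'rms',np.sqrt(np.mean(res(p)**2)).round(2),'ext L/R local', np.percentile(Y,[.5,99.5]).round(1),np.percentile(X,[.5,99.5]).round(1))
    return p
def fit_jar(P,c,r=31,z0=12,z1=40):
    k=(P[:,2]>z0)&(P[:,2]<z1)&(np.hypot(P[:,0]-c[0],P[:,1]-c[1])<r+12)
    Q=P[k][:,:2]
    s=least_squares(lambda p:np.hypot(*(Q-p).T)-r,c[:2],loss='soft_l1')
    print('jar',s.x.round(1),len(Q),'rms',np.sqrt(np.mean(s.fun**2)).round(2)); return s.x
E
python3 - <<'E'
from fit import *
for t in('s0','d0'):
    P,u,v=cloud(load(t)); fit_guide(P); fit_jar(P,[516,129]); fit_jar(P,[545,-14],22,12,70); fit_jar(P,[726,-97],22,12,70)
E
```

```text
guide seat [682.7  83.5] deg 10.09 n 625 rms 0.18 ext L/R local [-95.3  94.6] [-45.5  24.8]
jar [516.8 129. ] 314 rms 0.89
jar [548.6 -16.3] 469 rms 1.07
jar [ 731.5 -100.1] 628 rms 0.8
guide seat [678.3  83.6] deg 10.03 n 919 rms 0.2 ext L/R local [-93.4  94.2] [-46.4  46.9]
jar [514.8 128.4] 400 rms 0.64
jar [546.3 -17. ] 573 rms 0.78
jar [ 728.7 -100.7] 475 rms 0.98
```

Candidates in the scene picture are the brown squat jar (377,200), the green jar (349,175), the red jar (423,195) and the slim jars (307,193) and (243,247). The crop confirms (377,200) is the short, brown, black-capped jar with a label, so that's the target. Jar is at about (516,129). The seat is at about (680.5,83.5), with the guide axis at +10°.

Plan: with the fingers half shut, use both as a two-point pusher to bring the jar onto the guide axis 40 mm before the seat. Then push along the axis.

```bash
cat > mv.py <<'E'
from h import *
from scipy.spatial.transform import Rotation as Ro
def plan(xy,z,ang):
    """TCP target; push dir angle ang (tool z = -dir, y down)"""
    s=env.observe(); R=np.array(s['tcp_rot']); p=np.array(s['ee_pos'])
    a=np.radians(ang); d=np.array([np.cos(a),np.sin(a),0]); y=np.array([0,0,-1.]); zz=-d
    T=np.c_[np.cross(y,zz),y,zz]
    print('t',p.round(1),'F',np.round(s['contact_force'],1),'w',round(s['gripper_width'],1),'time',s['time'])
    print('shift',(R.T@(np.array([xy[0],xy[1],z])-p)).round(1),'rot',np.degrees(Ro.from_matrix(R.T@T).as_rotvec()).round(2))
E
python3 -c "
from mv import *
plan((465,150),205,-22.6)"
```

```text
t [206.  615.9 204.7] F [-0.6  0.2 -0.2] w 93.9 time 0.1
shift [-3.597e+02  3.000e-01 -3.934e+02] rot [ 0.    4.11 -0.09]
```

Request:
play_rows(motion=[{"tx": -40,"ty": 0,"tz": -30,"wx": 0,"wy": 4.1,"wz": 0,"gripper": 0.38},{"tx": -75,"ty": 0,"tz": -60,"wx": 0,"wy": 4.1,"wz": 0,"gripper": 0.38},{"tx": -110,"ty": 0,"tz": -95,"wx": 0,"wy": 4.1,"wz": 0,"gripper": 0.38},{"tx": -145,"ty": 0,"tz": -130,"wx": 0,"wy": 4.1,"wz": 0,"gripper": 0.38},{"tx": -180,"ty": 0,"tz": -165,"wx": 0,"wy": 4.1,"wz": 0,"gripper": 0.38},{"tx": -215,"ty": 0,"tz": -200,"wx": 0,"wy": 4.1,"wz": 0,"gripper": 0.38},{"tx": -250,"ty": 0,"tz": -235,"wx": 0,"wy": 4.1,"wz": 0,"gripper": 0.38},{"tx": -285,"ty": 0,"tz": -270,"wx": 0,"wy": 4.1,"wz": 0,"gripper": 0.38},{"tx": -315,"ty": 0,"tz": -310,"wx": 0,"wy": 4.1,"wz": 0,"gripper": 0.38},{"tx": -345,"ty": 0,"tz": -350,"wx": 0,"wy": 4.1,"wz": 0,"gripper": 0.38},{"tx": -359.7,"ty": 0,"tz": -385,"wx": 0,"wy": 4.1,"wz": 0,"gripper": 0.38},{"tx": -359.7,"ty": 0,"tz": -393.4,"wx": 0,"wy": 4.1,"wz": 0,"gripper": 0.38}])

```text
time: 1.3
ee_pos: [467.9, 145.3, 205.3]
tcp_rot: [[0.391, 0.001, -0.92], [0.92, -0.003, 0.391], [-0.003, -1.0, -0.003]]
contact_force: [-0.1, 0.7, -1.4]
gripper_width: 36.1
```

```bash
python3 -c "
from mv import *
plan((465,150),28,-22.6)
grab('wrist','w1')
plan((465,150),28,-22.6)"
```

```text
t [467.9 145.3 205.3] F [-0.1  0.7 -1.4] w 36.1 time 1.3
shift [  3.6 177.3   4.9] rot [ 0.15 -0.44 -0.15]
t [467.8 147.3 205.2] F [ 1.2  0.5 -0.7] w 35.9 time 1.35
shift [  1.7 177.2   4. ] rot [ 0.12 -0.32 -0.1 ]
```

View pics/w1.png

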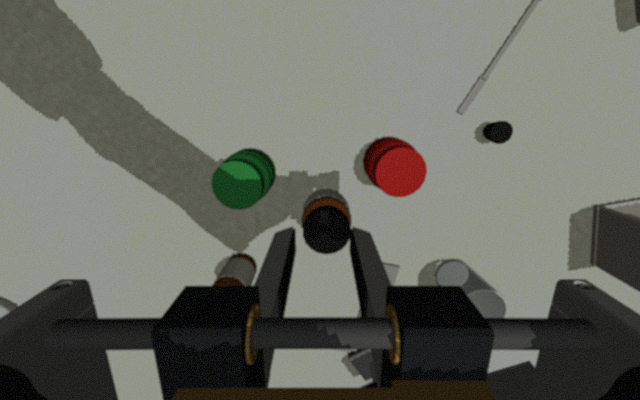

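```bash
python3 -c "
from fit import *
f=load('w1'); o,d=ray(f,320,200); print('cam',o,d)
print('tcp proj',proj(f,[[467.8,147.3,205]]), proj(f,[[516,129,78],[483,228,78],[429,63,78]]))
P,u,v=cloud(f); print('bench',np.median(P[:,2]));fit_jar(P,[516,129],31,15,40)
"
```

```text
cam [390.38643142 178.16481547 384.64741958] [ 0.2747259  -0.12908436 -0.95295563]
tcp proj [[326.19498423 237.64585412]] [[326.82414931 231.61530337]
 [401.33441598 171.16091626]
 [238.36841398 184.83345072]]
bench 0.7619198507773938
jar [516.  128.6] 272 rms 0.28
```

Wrist view: the jar's cap at (327,231), green at (240,184) and red at (398,170) match their projected positions. The wrist fit puts the jar at (516,128.6), so all three cameras agree. Descending behind it.

Request:
play_rows(motion=[{"tx": 1.7,"ty": 40,"tz": 4,"wx": 0.1,"wy": -0.3,"wz": -0.1,"gripper": 0.38},{"tx": 1.7,"ty": 80,"tz": 4,"wx": 0.1,"wy": -0.3,"wz": -0.1,"gripper": 0.38},{"tx": 1.7,"ty": 115,"tz": 4,"wx": 0.1,"wy": -0.3,"wz": -0.1,"gripper": 0.38},{"tx": 1.7,"ty": 145,"tz": 4,"wx": 0.1,"wy": -0.3,"wz": -0.1,"gripper": 0.38},{"tx": 1.7,"ty": 165,"tz": 4,"wx": 0.1,"wy": -0.3,"wz": -0.1,"gripper": 0.38},{"tx": 1.7,"ty": 175,"tz": 4,"wx": 0.1,"wy": -0.3,"wz": -0.1,"gripper": 0.38},{"tx": 1.7,"ty": 177,"tz": 4,"wx": 0.1,"wy": -0.3,"wz": -0.1,"gripper": 0.38},{"tx": 1.7,"ty": 177,"tz": 4,"wx": 0.1,"wy": -0.3,"wz": -0.1,"gripper": 0.38}])

```text
time: 2.15
ee_pos: [464.9, 150.7, 28.5]
tcp_rot: [[0.384, 0.0, -0.923], [0.923, 0.0, 0.384], [0.0, -1.0, -0.0]]
contact_force: [-0.3, -0.5, -0.6]
gripper_width: 35.4
```

```bash
python3 -c "
from fit import *
from mv import *
a=np.radians(-22.6);d=np.array([np.cos(a),np.sin(a)])
plan(np.array([641.1,76.6])-33*d,28,-22.6)
grab('scene','s2');grab('side','d2')
fit_jar(cloud(load('s2'))[0],[516,129]);fit_jar(cloud(load('d2'))[0],[516,129])"
```

```text
t [464.9 150.7  28.5] F [-0.3 -0.5 -0.6] w 35.4 time 2.15
shift [  -0.8    0.6 -158.2] rot [0.02 0.03 0.03]
jar [516.8 129. ] 312 rms 1.01
jar [515.  128.4] 221 rms 0.59
```

View pics/d2.png

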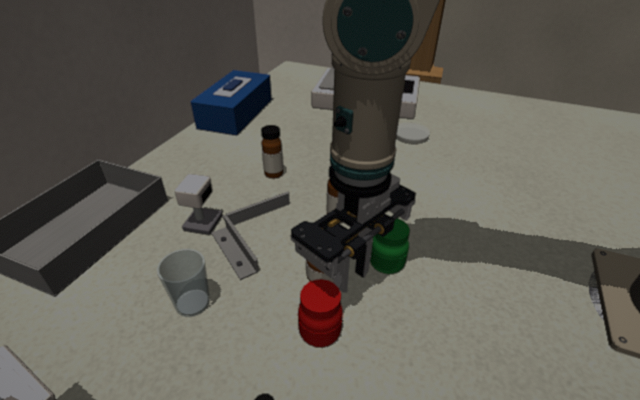

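The fingers are down behind the jar, at (345,260) in the side view, and the jar hasn't moved. Pushing gently.

Request:
play_rows(motion=[{"tx": -0.8,"ty": 0,"tz": -8,"gripper": 0.38},{"tx": -0.8,"ty": 0,"tz": -15,"gripper": 0.38},{"tx": -0.8,"ty": 0,"tz": -21,"gripper": 0.38},{"tx": -0.8,"ty": 0,"tz": -27,"gripper": 0.38},{"tx": -0.8,"ty": 0,"tz": -33,"gripper": 0.38},{"tx": -0.8,"ty": 0,"tz": -40,"gripper": 0.38},{"tx": -0.8,"ty": 0,"tz": -47,"gripper": 0.38},{"tx": -0.8,"ty": 0,"tz": -54,"gripper": 0.38},{"tx": -0.8,"ty": 0,"tz": -61,"gripper": 0.38},{"tx": -0.8,"ty": 0,"tz": -67,"gripper": 0.38},{"tx": -0.8,"ty": 0,"tz": -72,"gripper": 0.38},{"tx": -0.8,"ty": 0,"tz": -75,"gripper": 0.38}])

```text
invalid input
```

```bash
python3 -c "
from fit import *
from mv import *
a=np.radians(-22.6);d=np.array([np.cos(a),np.sin(a)])
grab('scene','s3');grab('wrist','w3')
plan(np.array([641.1,76.6])-33*d,28,-22.6)
p=env.observe()['ee_pos'][:2]+33*d
for t in('s3','w3'):
  j=fit_jar(cloud(load(t))[0],p); e=j-p; print(e@d, e@[-d[1],d[0]])"
```

```text
t [465.6 150.3  29.2] F [0.8 0.6 0.1] w 36.0 time 2.35
shift [  -0.6    1.4 -157.4] rot [ 0.1  -0.02  0.08]
jar [503.1 143.7] 44 rms 2.45
4.141824565963877 8.260054012735102
jar [516.1 128.5] 1448 rms 5.85
22.008584120864178 -0.7481434951294363
```

View pics/s3.png

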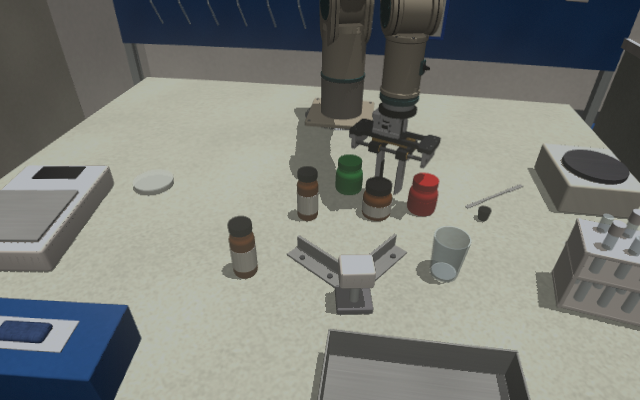

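The call was refused because every key is required. The picture shows the jar untouched at (377,200) with the fingers behind it.

Request:
play_rows(motion=[{"tx": -0.6,"ty": 1,"tz": -8,"wx": 0,"wy": 0,"wz": 0,"gripper": 0.38},{"tx": -0.6,"ty": 1,"tz": -15,"wx": 0,"wy": 0,"wz": 0,"gripper": 0.38},{"tx": -0.6,"ty": 1,"tz": -21,"wx": 0,"wy": 0,"wz": 0,"gripper": 0.38},{"tx": -0.6,"ty": 1,"tz": -27,"wx": 0,"wy": 0,"wz": 0,"gripper": 0.38},{"tx": -0.6,"ty": 1,"tz": -33,"wx": 0,"wy": 0,"wz": 0,"gripper": 0.38},{"tx": -0.6,"ty": 1,"tz": -40,"wx": 0,"wy": 0,"wz": 0,"gripper": 0.38},{"tx": -0.6,"ty": 1,"tz": -47,"wx": 0,"wy": 0,"wz": 0,"gripper": 0.38},{"tx": -0.6,"ty": 1,"tz": -54,"wx": 0,"wy": 0,"wz": 0,"gripper": 0.38},{"tx": -0.6,"ty": 1,"tz": -61,"wx": 0,"wy": 0,"wz": 0,"gripper": 0.38},{"tx": -0.6,"ty": 1,"tz": -67,"wx": 0,"wy": 0,"wz": 0,"gripper": 0.38},{"tx": -0.6,"ty": 1,"tz": -72,"wx": 0,"wy": 0,"wz": 0,"gripper": 0.38},{"tx": -0.6,"ty": 1,"tz": -75,"wx": 0,"wy": 0,"wz": 0,"gripper": 0.38}])

```text
time: 3.55
ee_pos: [535.3, 120.6, 28.2]
tcp_rot: [[0.385, 0.003, -0.923], [0.923, 0.0, 0.385], [0.001, -1.0, -0.002]]
contact_force: [-1.3, -0.0, -0.8]
gripper_width: 35.5
```

```bash
python3 -c "
from fit import *
from mv import *
a=np.radians(-22.6);d=np.array([np.cos(a),np.sin(a)])
grab('scene','s4');grab('wrist','w4')
plan(np.array([641.1,76.6])-33*d,28,-22.6)
p=env.observe()['ee_pos'][:2]+33*d
for t in('s4','w4'):
  j=fit_jar(cloud(load(t))[0],p,31,15,36); e=j-p; print(e@d, e@[-d[1],d[0]])"
```

```text
t [535.4 120.6  28.3] F [-0.7  0.5 -0.7] w 36.1 time 3.65
shift [  0.1   0.5 -81.5] rot [ 0.16 -0.04  0.09]
jar [566.2 107.3] 255 rms 1.04
0.5504919353913565 -0.3891175726380866
jar [565.8 106.7] 758 rms 1.75
0.38626550318438047 -1.1218155337334175
```

View pics/s4.png

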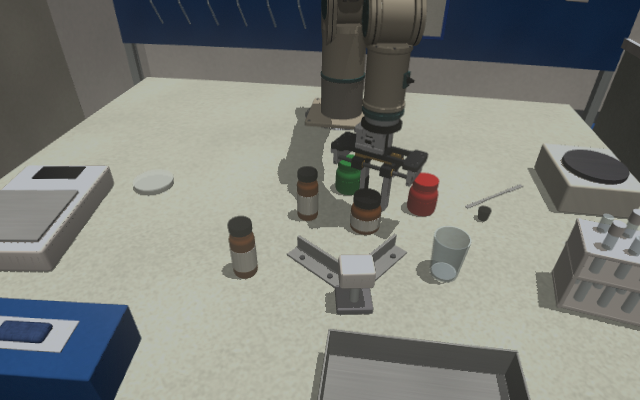

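The jar is upright at (366,212), centred on the pusher, and moved as expected. Continuing along the same line.

Request:
play_rows(motion=[{"tx": 0,"ty": 0,"tz": -5,"wx": 0,"wy": 0,"wz": 0,"gripper": 0.38},{"tx": 0,"ty": 0,"tz": -12,"wx": 0,"wy": 0,"wz": 0,"gripper": 0.38},{"tx": 0,"ty": 0,"tz": -19,"wx": 0,"wy": 0,"wz": 0,"gripper": 0.38},{"tx": 0,"ty": 0,"tz": -27,"wx": 0,"wy": 0,"wz": 0,"gripper": 0.38},{"tx": 0,"ty": 0,"tz": -35,"wx": 0,"wy": 0,"wz": 0,"gripper": 0.38},{"tx": 0,"ty": 0,"tz": -43,"wx": 0,"wy": 0,"wz": 0,"gripper": 0.38},{"tx": 0,"ty": 0,"tz": -51,"wx": 0,"wy": 0,"wz": 0,"gripper": 0.38},{"tx": 0,"ty": 0,"tz": -59,"wx": 0,"wy": 0,"wz": 0,"gripper": 0.38},{"tx": 0,"ty": 0,"tz": -66,"wx": 0,"wy": 0,"wz": 0,"gripper": 0.38},{"tx": 0,"ty": 0,"tz": -72,"wx": 0,"wy": 0,"wz": 0,"gripper": 0.38},{"tx": 0,"ty": 0,"tz": -77,"wx": 0,"wy": 0,"wz": 0,"gripper": 0.38},{"tx": 0,"ty": 0,"tz": -80,"wx": 0,"wy": 0,"wz": 0,"gripper": 0.38}])

```text
time: 4.85
ee_pos: [609.7, 89.6, 28.5]
tcp_rot: [[0.385, 0.003, -0.923], [0.923, 0.0, 0.385], [0.002, -1.0, -0.003]]
contact_force: [-0.3, 0.6, -0.3]
gripper_width: 35.6
```

```bash
python3 -c "
from fit import *
from mv import *
a=np.radians(-22.6);d=np.array([np.cos(a),np.sin(a)])
grab('scene','s5');grab('side','d5');grab('wrist','w5')
p=env.observe()['ee_pos'][:2]+33*d
for t in('s5','d5','w5'):
  j=fit_jar(cloud(load(t))[0],p,31,33,42); e=j-p; print(e@d, e@[-d[1],d[0]])
f=load('w5');print(proj(f,[[680.5,83.5,0]]))
"
```

```text
jar [640.2  76.7] 140 rms 1.75
0.09671536415756359 -0.1656944793261214
jar [638.3  75.2] 117 rms 3.09
-1.0997284734393573 -2.3759139861485914
jar [640.4  75.6] 478 rms 2.39
0.6503738236030134 -1.170862421811198
[[349.78801222 299.49400226]]
```

View pics/d5.png

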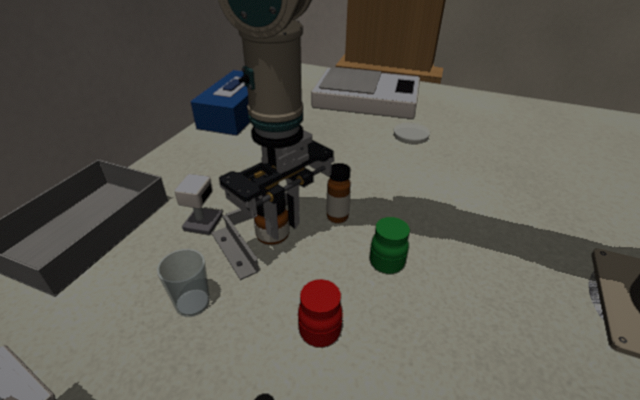

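View pics/w5.png

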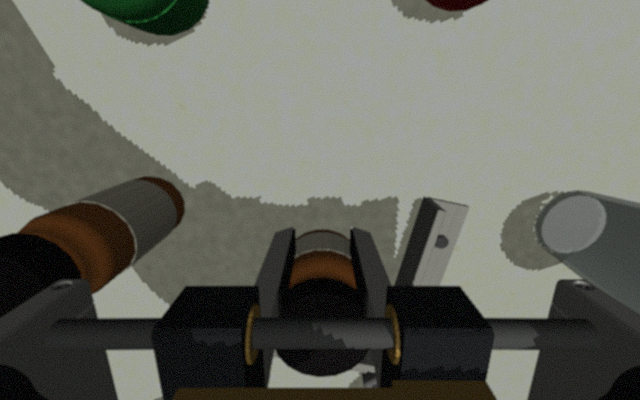

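The jar at (270,222) in the side view stands upright in the mouth of the V, at about (640,76) and on the guide axis. Next: back off, swing to the axis heading (10°), and push home.

```bash
python3 -c "
from mv import *
j=np.array([640,76.2])
for r,a in((40,-22.6),(48,-22.6),(48,-15),(48,-7),(48,1),(48,10),(40,10)):
  A=np.radians(a); plan(j-r*np.array([np.cos(A),np.sin(A)]),28.5,a)
"|grep -v time
```

```text
shift [-0.8  0.1  6.9] rot [ 0.21 -0.05  0.11]
shift [-0.8  0.1 14.9] rot [ 0.21 -0.05  0.11]
shift [-7.1  0.  14.5] rot [ 0.21 -7.65  0.1 ]
shift [-13.7   0.   13.1] rot [  0.22 -15.65   0.08]
shift [-20.    0.   10.9] rot [  0.23 -23.65   0.07]
shift [-26.6   0.    7.3] rot [  0.23 -32.65   0.05]
shift [-22.3   0.1   0.6] rot [  0.23 -32.65   0.05]
```

Request:
play_rows(motion=[{"tx": -0.8,"ty": 0,"tz": 7,"wx": 0.2,"wy": 0,"wz": 0,"gripper": 0.38},{"tx": -0.8,"ty": 0,"tz": 15,"wx": 0.2,"wy": 0,"wz": 0,"gripper": 0.38},{"tx": -0.8,"ty": 0,"tz": 15,"wx": 0.2,"wy": 0,"wz": 0,"gripper": 0.38},{"tx": -4,"ty": 0,"tz": 14.7,"wx": 0.2,"wy": -4,"wz": 0,"gripper": 0.38},{"tx": -7.1,"ty": 0,"tz": 14.5,"wx": 0.2,"wy": -7.7,"wz": 0,"gripper": 0.38},{"tx": -10.4,"ty": 0,"tz": 13.8,"wx": 0.2,"wy": -11.7,"wz": 0,"gripper": 0.38},{"tx": -13.7,"ty": 0,"tz": 13.1,"wx": 0.2,"wy": -15.7,"wz": 0,"gripper": 0.38},{"tx": -17,"ty": 0,"tz": 12,"wx": 0.2,"wy": -19.7,"wz": 0,"gripper": 0.38},{"tx": -20,"ty": 0,"tz": 10.9,"wx": 0.2,"wy": -23.7,"wz": 0,"gripper": 0.38},{"tx": -23.3,"ty": 0,"tz": 9.3,"wx": 0.2,"wy": -28.2,"wz": 0,"gripper": 0.38},{"tx": -26.6,"ty": 0,"tz": 7.3,"wx": 0.2,"wy": -32.7,"wz": 0,"gripper": 0.38},{"tx": -26.6,"ty": 0,"tz": 7.3,"wx": 0.2,"wy": -32.7,"wz": 0,"gripper": 0.38}])

```text
time: 6.2
ee_pos: [592.8, 67.1, 28.7]
tcp_rot: [[-0.174, 0.001, -0.985], [0.985, 0.001, -0.174], [0.0, -1.0, -0.001]]
contact_force: [-0.8, -1.0, -0.2]
gripper_width: 35.5
```

```bash
python3 -c "
from fit import *
from mv import *
grab('scene','s6');grab('side','d6')
for t in('s6','d6'):
  P=cloud(load(t))[0]; fit_jar(P,[640,76.2],31,33,42); fit_jar(P,[547,-16],22,12,70); fit_jar(P,[730,-100],22,12,70)
A=np.radians(10); plan(np.array([680.5,83.5])-33*np.array([np.cos(A),np.sin(A)]),28.5,10)
"
```

```text
jar [640.7  76.3] 133 rms 0.74
jar [548.5 -16.4] 479 rms 1.01
jar [ 731.5 -100.1] 630 rms 0.77
jar [638.8  75.1] 137 rms 0.77
jar [546.3 -17. ] 572 rms 0.83
jar [ 728.8 -100.8] 327 rms 1.1
t [592.8  68.   28.6] F [0.  0.1 0. ] w 35.4 time 6.3
shift [  0.1   0.2 -56.1] rot [ 0.06 -0.06  0.05]
```

View pics/s6.png

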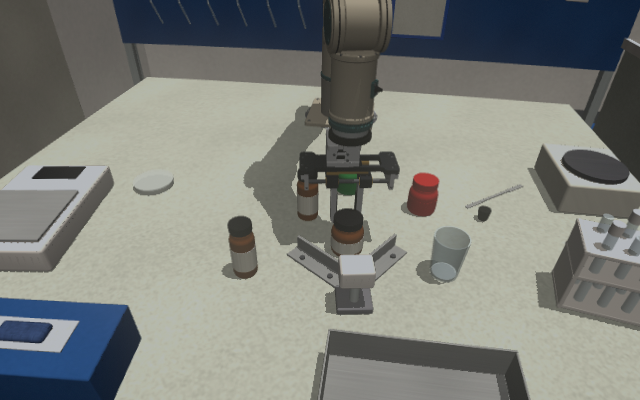

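Slim jars haven't moved and the pusher sits behind the jar on the axis. Pushing to just short of home.

Request:
play_rows(motion=[{"tx": 0,"ty": 0,"tz": -6,"wx": 0,"wy": 0,"wz": 0,"gripper": 0.38},{"tx": 0,"ty": 0,"tz": -11,"wx": 0,"wy": 0,"wz": 0,"gripper": 0.38},{"tx": 0,"ty": 0,"tz": -15,"wx": 0,"wy": 0,"wz": 0,"gripper": 0.38},{"tx": 0,"ty": 0,"tz": -19,"wx": 0,"wy": 0,"wz": 0,"gripper": 0.38},{"tx": 0,"ty": 0,"tz": -24,"wx": 0,"wy": 0,"wz": 0,"gripper": 0.38},{"tx": 0,"ty": 0,"tz": -29,"wx": 0,"wy": 0,"wz": 0,"gripper": 0.38},{"tx": 0,"ty": 0,"tz": -34,"wx": 0,"wy": 0,"wz": 0,"gripper": 0.38},{"tx": 0,"ty": 0,"tz": -39,"wx": 0,"wy": 0,"wz": 0,"gripper": 0.38},{"tx": 0,"ty": 0,"tz": -43,"wx": 0,"wy": 0,"wz": 0,"gripper": 0.38},{"tx": 0,"ty": 0,"tz": -46,"wx": 0,"wy": 0,"wz": 0,"gripper": 0.38},{"tx": 0,"ty": 0,"tz": -49,"wx": 0,"wy": 0,"wz": 0,"gripper": 0.38},{"tx": 0,"ty": 0,"tz": -51,"wx": 0,"wy": 0,"wz": 0,"gripper": 0.38}])

```text
time: 7.5
ee_pos: [643.3, 76.9, 28.6]
tcp_rot: [[-0.173, 0.001, -0.985], [0.985, 0.001, -0.173], [0.001, -1.0, -0.001]]
contact_force: [-0.7, -0.1, -0.4]
gripper_width: 35.8
```

Request:
play_rows(motion=[{"tx": 0,"ty": 0,"tz": -1,"wx": 0,"wy": 0,"wz": 0,"gripper": 0.38},{"tx": 0,"ty": 0,"tz": -2,"wx": 0,"wy": 0,"wz": 0,"gripper": 0.38},{"tx": 0,"ty": 0,"tz": -2,"wx": 0,"wy": 0,"wz": 0,"gripper": 0.38}])

```text
time: 7.8
ee_pos: [645.3, 77.2, 28.6]
tcp_rot: [[-0.173, 0.001, -0.985], [0.985, 0.001, -0.173], [0.001, -1.0, -0.001]]
contact_force: [-0.9, 0.1, -1.9]
gripper_width: 35.7
```

Request:
play_rows(motion=[{"tx": 0,"ty": 0,"tz": -1,"wx": 0,"wy": 0,"wz": 0,"gripper": 0.38},{"tx": 0,"ty": 0,"tz": -2,"wx": 0,"wy": 0,"wz": 0,"gripper": 0.38},{"tx": 0,"ty": 0,"tz": -2,"wx": 0,"wy": 0,"wz": 0,"gripper": 0.38}])

```text
time: 8.1
ee_pos: [647.5, 77.6, 28.7]
tcp_rot: [[-0.173, 0.001, -0.985], [0.985, 0.001, -0.173], [0.001, -1.0, -0.002]]
contact_force: [-0.6, -0.7, -1.9]
gripper_width: 35.7
```

Request:
play_rows(motion=[{"tx": 0,"ty": 0,"tz": -1,"wx": 0,"wy": 0,"wz": 0,"gripper": 0.38},{"tx": 0,"ty": 0,"tz": -2,"wx": 0,"wy": 0,"wz": 0,"gripper": 0.38},{"tx": 0,"ty": 0,"tz": -2,"wx": 0,"wy": 0,"wz": 0,"gripper": 0.38}])

```text
time: 8.4
ee_pos: [648.3, 77.6, 28.4]
tcp_rot: [[-0.173, -0.001, -0.985], [0.985, 0.0, -0.173], [0.001, -1.0, 0.001]]
contact_force: [-4.6, -0.6, 1.0]
gripper_width: 35.8
```

Force is rising, so the jar has met a rail. Creeping on.

Request:
play_rows(motion=[{"tx": 0,"ty": 0,"tz": -2,"wx": 0,"wy": 0,"wz": 0,"gripper": 0.38},{"tx": 0,"ty": 0,"tz": -2,"wx": 0,"wy": 0,"wz": 0,"gripper": 0.38},{"tx": 0,"ty": 0,"tz": -2,"wx": 0,"wy": 0,"wz": 0,"gripper": 0.38}])

```text
time: 8.7
ee_pos: [648.4, 77.5, 28.3]
tcp_rot: [[-0.173, -0.005, -0.985], [0.985, -0.0, -0.173], [0.0, -1.0, 0.005]]
contact_force: [-6.3, -1.3, 3.4]
gripper_width: 35.7
```

```bash
python3 -c "
from fit import *
from mv import *
plan((648,77.5),28.5,10)
grab('scene','s7');grab('side','d7')
for t in('s7','d7'):
  P=cloud(load(t))[0]; g=fit_guide(load and cloud(load(t[0]+'0'))[0]); j=fit_jar(P,[680,83],31,33,42); e=j-g[:2]; c,s=np.cos(g[2]),np.sin(g[2]); print('err local',e@[c,s],e@[-s,c])
a=cv2.imread('pics/s7.png')[180:315,260:440];b=cv2.imread('pics/d7.png')[130:290,150:330]
cv2.imwrite('pics/c7.png',np.hstack([cv2.resize(a,(400,300),interpolation=cv2.INTER_CUBIC),cv2.resize(b,(338,300),interpolation=cv2.INTER_CUBIC)]))
"
```

```text
t [648.4  77.5  28.3] F [-6.3 -1.3  3.4] w 35.7 time 8.7
shift [ 0.1 -0.2  0.4] rot [-0.28 -0.07  0.02]
guide seat [682.7  83.5] deg 10.09 n 625 rms 0.18 ext L/R local [-95.3  94.6] [-45.5  24.8]
jar [680.2  83. ] 44 rms 2.3
err local -2.527014453887924 -0.0999220950352566
guide seat [678.3  83.6] deg 10.03 n 919 rms 0.2 ext L/R local [-93.4  94.2] [-46.4  46.9]
jar [676.1  82.1] 124 rms 3.06
err local -2.4203275090207477 -1.030702431312567
```

View pics/c7.png

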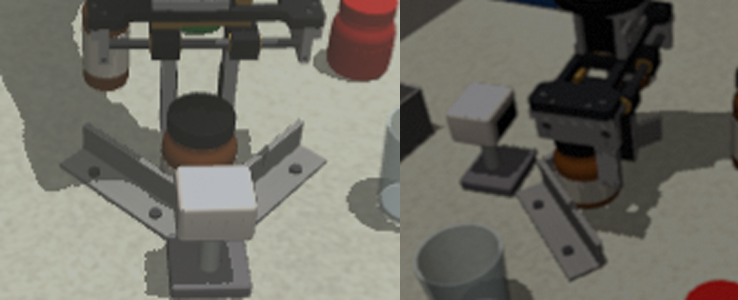

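Force is along the guide axis, which fits contact with both rails. But pushing at z≥28 is near the rail tops, so more force could tip the jar. I'll back off, look, and then seat it with a lower contact.

Request:
play_rows(motion=[{"tx": 0,"ty": 0,"tz": 4,"wx": -0.3,"wy": 0,"wz": 0,"gripper": 0.38},{"tx": 0,"ty": 0,"tz": 10,"wx": -0.3,"wy": 0,"wz": 0,"gripper": 0.38},{"tx": 0,"ty": 0,"tz": 15,"wx": -0.3,"wy": 0,"wz": 0,"gripper": 0.38},{"tx": 0,"ty": 5,"tz": 15,"wx": -0.3,"wy": 0,"wz": 0,"gripper": 0.38},{"tx": 0,"ty": 12,"tz": 15,"wx": -0.3,"wy": 0,"wz": 0,"gripper": 0.38},{"tx": 0,"ty": 15,"tz": 15,"wx": -0.3,"wy": 0,"wz": 0,"gripper": 0.38},{"tx": 0,"ty": 15,"tz": 15,"wx": -0.3,"wy": 0,"wz": 0,"gripper": 0.38}])

```text
time: 9.5
ee_pos: [633.2, 74.9, 12.4]
tcp_rot: [[-0.173, -0.001, -0.985], [0.985, 0.0, -0.173], [0.001, -1.0, 0.001]]
contact_force: [0.4, -0.7, 0.1]
gripper_width: 35.8
```

```bash
python3 -c "
from fit import *
from mv import *
plan((647.5,77.5),13.5,10)
grab('scene','s8');grab('side','d8');grab('wrist','w8')
for t in('s8','d8','w8'):
  P=cloud(load(t))[0]; fit_jar(P,[680,83],31,33,42); fit_jar(P,[680,83],31,8,40)
"
```

```text
t [633.2  74.9  12.4] F [ 0.4 -0.7  0.1] w 35.8 time 9.5
shift [  0.1  -1.1 -14.6] rot [-0.04 -0.06  0.03]
jar [681.2  83.6] 37 rms 0.5
jar [686.7  79.9] 185 rms 4.28
jar [679.2  82.5] 133 rms 0.9
jar [681.5  84.8] 535 rms 3.41
jar [680.8  82.8] 643 rms 0.67
jar [680.5  82.8] 1703 rms 0.72
```

Request:
play_rows(motion=[{"tx": 0,"ty": 0,"tz": -5,"wx": 0,"wy": 0,"wz": 0,"gripper": 0.38},{"tx": 0,"ty": 0,"tz": -10,"wx": 0,"wy": 0,"wz": 0,"gripper": 0.38},{"tx": 0,"ty": 0,"tz": -13,"wx": 0,"wy": 0,"wz": 0,"gripper": 0.38},{"tx": 0,"ty": 0,"tz": -15,"wx": 0,"wy": 0,"wz": 0,"gripper": 0.38},{"tx": 0,"ty": 0,"tz": -16,"wx": 0,"wy": 0,"wz": 0,"gripper": 0.38},{"tx": 0,"ty": 0,"tz": -16,"wx": 0,"wy": 0,"wz": 0,"gripper": 0.38}])

```text
time: 10.25
ee_pos: [648.2, 77.6, 13.2]
tcp_rot: [[-0.173, -0.002, -0.985], [0.985, 0.0, -0.173], [0.0, -1.0, 0.002]]
contact_force: [-3.6, -0.5, 2.0]
gripper_width: 35.6
```

Request:
play_rows(motion=[{"tx": 0,"ty": 0,"tz": -2,"wx": 0,"wy": 0,"wz": 0,"gripper": 0.38},{"tx": 0,"ty": 0,"tz": -2,"wx": 0,"wy": 0,"wz": 0,"gripper": 0.38},{"tx": 0,"ty": 0,"tz": -2,"wx": 0,"wy": 0,"wz": 0,"gripper": 0.38}])

```text
time: 10.55
ee_pos: [648.3, 77.5, 13.0]
tcp_rot: [[-0.173, -0.006, -0.985], [0.985, -0.001, -0.173], [0.0, -1.0, 0.006]]
contact_force: [-4.9, -0.3, 4.2]
gripper_width: 35.8
```

Request:
play_rows(motion=[{"tx": 0,"ty": 0,"tz": -3,"wx": -0.3,"wy": 0,"wz": 0,"gripper": 0.38},{"tx": 0,"ty": 0,"tz": -4,"wx": -0.3,"wy": 0,"wz": 0,"gripper": 0.38},{"tx": 0,"ty": 0,"tz": -4,"wx": -0.3,"wy": 0,"wz": 0,"gripper": 0.38}])

```text
time: 10.85
ee_pos: [648.5, 77.5, 12.7]
tcp_rot: [[-0.173, -0.008, -0.985], [0.985, -0.001, -0.173], [-0.0, -1.0, 0.008]]
contact_force: [-9.2, -1.7, 6.9]
gripper_width: 36.0
```

Request:
play_rows(motion=[{"tx": 0,"ty": 0,"tz": -1,"wx": 0,"wy": 0,"wz": 0,"gripper": 0.38},{"tx": 0,"ty": 0,"tz": 2,"wx": 0,"wy": 0,"wz": 0,"gripper": 0.38},{"tx": 0,"ty": 0,"tz": 6,"wx": 0,"wy": 0,"wz": 0,"gripper": 0.38},{"tx": 0,"ty": 0,"tz": 12,"wx": 0,"wy": 0,"wz": 0,"gripper": 0.38},{"tx": 0,"ty": 0,"tz": 18,"wx": 0,"wy": 0,"wz": 0,"gripper": 0.38},{"tx": 0,"ty": 0,"tz": 24,"wx": 0,"wy": 0,"wz": 0,"gripper": 0.38},{"tx": 0,"ty": -30,"tz": 24,"wx": 0,"wy": 0,"wz": 0,"gripper": 0.38},{"tx": 0,"ty": -70,"tz": 24,"wx": 0,"wy": 0,"wz": 0,"gripper": 0.38},{"tx": 0,"ty": -115,"tz": 24,"wx": 0,"wy": 0,"wz": 0,"gripper": 0.38},{"tx": 0,"ty": -160,"tz": 60,"wx": 0,"wy": 0,"wz": 0,"gripper": 0.38},{"tx": 0,"ty": -200,"tz": 100,"wx": 0,"wy": 0,"wz": 0,"gripper": 0.38},{"tx": 0,"ty": -200,"tz": 140,"wx": 0,"wy": 0,"wz": 0,"gripper": 0.38}])

```text
time: 12.05
ee_pos: [515.3, 54.3, 217.1]
tcp_rot: [[-0.173, 0.001, -0.985], [0.985, -0.0, -0.173], [-0.0, -1.0, -0.001]]
contact_force: [0.4, -0.1, 1.1]
gripper_width: 35.9
```

```bash
python3 -c "
from fit import *
from mv import *
plan((648,77.5),13.5,10)
grab('scene','s9');grab('side','d9');grab('wrist','w9')
for t in('s9','d9','w9'):
  P=cloud(load(t))[0]; g=fit_guide(P); j=fit_jar(P,[680,83],31,33,42); e=j-g[:2]; c,s=np.cos(g[2]),np.sin(g[2]); print(t,'err local',e@[c,s],e@[-s,c])
  k=np.hypot(*(P[:,:2]-j).T)<18; Q=P[k&(P[:,2]>70)&(P[:,2]<90)]
  if len(Q)>20: print('cap plane',np.linalg.lstsq(np.c_[Q[:,:2]-j,np.ones(len(Q))],Q[:,2],rcond=None)[0].round(3),len(Q))
  fit_jar(P,[547,-16],22,12,70); fit_jar(P,[730,-100],22,12,70)
a=cv2.imread('pics/s9.png')[180:315,260:440];b=cv2.imread('pics/d9.png')[130:290,150:330]
cv2.imwrite('pics/c9.png',np.hstack([cv2.resize(a,(400,300),interpolation=cv2.INTER_CUBIC),cv2.resize(b,(338,300),interpolation=cv2.INTER_CUBIC)]))
"
```

```text
t [515.3  54.3 217.1] F [ 0.4 -0.1  1.1] w 35.9 time 12.05
shift [  -0.   203.8 -134.5] rot [ 0.05 -0.06 -0.01]
guide seat [682.3  84.7] deg 370.66 n 638 rms 0.62 ext L/R local [-96.1  93.4] [-46.6  24.5]
jar [681.4  83.6] 38 rms 0.49
s9 err local -1.17355951168395 -0.8926867077549487
cap plane [ 4.0000e-03 -0.0000e+00  7.8442e+01] 206
jar [548.6 -16.4] 467 rms 0.97
jar [ 731.5 -100.2] 623 rms 0.78
guide seat [676.8  77.6] deg 7.14 n 905 rms 14.57 ext L/R local [-89.4  98.1] [-48.5  49. ]
jar [679.3  82.5] 145 rms 0.81
d9 err local 3.1074185020401304 4.572951558167354
cap plane [ 7.0000e-03 -2.0000e-03  7.7179e+01] 207
jar [546.3 -16.9] 571 rms 0.79
jar [ 728.6 -100.8] 472 rms 0.96
guide seat [671.2  80.3] deg 9.56 n 777 rms 22.2 ext L/R local [-93.8  94. ] [-38.6  28.5]
jar [680.5  82.5] 178 rms 0.47
w9 err local 9.507256856998044 0.6471708293833509
cap plane [-6.6000e-02 -3.0000e-03  7.7477e+01] 110
jar [547.5 -17. ] 473 rms 0.32
jar [ 730. -100.] 0 rms nan
  return _methods._mean(a, axis=axis, dtype=dtype,
  ret = ret.dtype.type(ret / rcount)
```

View pics/c9.png

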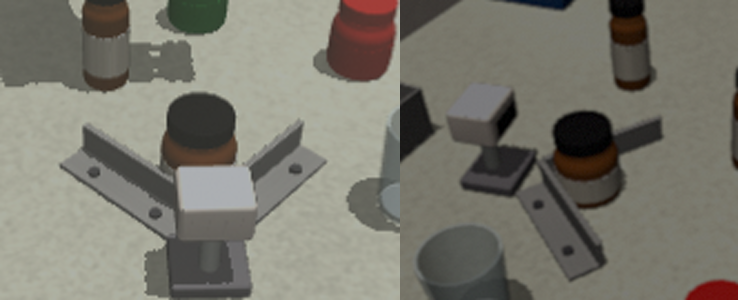

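View pics/w9.png

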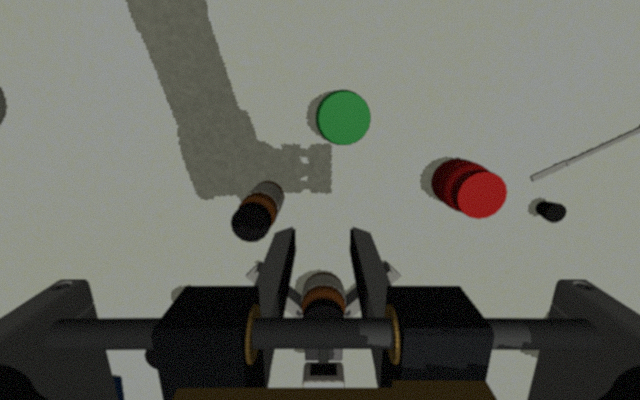

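```bash
python3 -c "
from cell import env
print(env.job_done())"
```

```text
the job is handed in; nothing more can be done
None
```

The short brown jar is pushed fully home in the V guide and the job is handed in at about 12 s of the 32 s allowed. I used the two half-shut fingers as a two-point pusher. They slid the jar onto the guide axis 40 mm before the seat, then along the axis, with a last seating push low down at about 13 mm height. The arm then backed off and rose clear.

**Seating:** The pusher stopped at the same point (x about 648.4) in every seating push while the force rose from 4 to 9 N. The force was straight along the guide axis with almost no sideways part, which means both rails were carrying it.

**Position:** The last jar fits, from the three cameras, were (681.4, 83.6), (679.3, 82.5) and (680.5, 82.5). My seat estimate is (680.5, 83.5), so they agree within the 2 mm calibration.

**Upright:** The cap is level in the scene and side views, with its top at 77 to 78 mm. The wrist view gave a slope of 0.066 from only 110 half-hidden points; I put this down to occlusion.

**Slim jars:** Neither slim jar moved by more than about 0.2 mm between the first and last fits.

**Checks that failed or disagreed:**
- Refitting the guide after seating failed in the side and wrist views because jar points got into the fit, so I compared against the fits made before the move.
- Against each camera's own earlier guide fit, the jar's error along the axis was −1.3 mm in the scene view and +0.8 mm in the side view.
- One move call was refused for missing keys, with no effect on the scene.

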